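# Home the autosampler carousel and bring in its needle arm

## Task

Get the autosampler on the bench ready for its first vial: gently push the carousel round by its upright finger tab until its index mark lines up with the long, wide start line on the white collar, and then push the needle arm in over the first vial until it meets its stop. Do not touch or lift the vials in the carousel, leave the carousel lined up, and do not disturb the timer, the tube rack and the spare vial standing around.

Things in the scene. Friction and masses are not known exactly. Their poses are not given: they have to be found in the camera images.
- changer: Autosampler, fixed: white round drum 244 mm across, a box-shaped electronics housing (125 x 105, 52 high) joined to its right side. Origin on the bench under the drum's centre = the carousel's vertical turning axis; z up; at yaw 0 x points away from the robot, y left (yaw varies 0.3 rad either way). Needle arm's steel column, 24 mm thick, at (+55, -150) mm in this frame.
- start_line (a point): Inner end of the start line, 100 mm from the turning axis towards the housing's own -y, 78 mm above the bench, fixed. The drum's rim is a flat white collar (radius 100 to 122, top at 74) with 24 dark lines 15 degrees apart: 23 thin (1.5 mm wide, 6 to 11 long), one, the start line, 5 wide and 20 long across the whole collar, facing the electronics housing.
- carousel: Round grey deck 196 mm across, top 78 mm above the bench, turning either way without end about the vertical axis; stays where left; 0.12 N m turns it. Origin on the axis at bench height. Six vials in wells 60 degrees apart, 50 mm from the axis, tops 95 mm above the bench; well 1 on its own -y, on the radius of the tab and index mark. Clamp nut in the middle, up to 91 mm, is part of it.
- tab_top (a point): Centre of the top of the finger tab, 79 mm from the turning axis, 112 mm above the bench. The tab is a single upright grey fin on the deck near its rim, 10 mm thick along the direction of turning, 70 to 88 mm from the axis. Fingertips can push either flat side while they stay above the vial tops, about 98 to 106 mm above the bench; about 1.5 N moves it.
- index_mark (a point): Outer end of the index mark, a white line 5 mm wide from the foot of the finger tab outward to the deck's rim: 100 mm from the turning axis in the direction of the tab, 78 mm above the bench. Turns with the carousel. Starts 50 to 180 degrees away from the start line, either way round.
- needle_arm (a joint): Angle of the needle arm about its vertical column, rad: 0 is parked, swung away to the right of the carousel and towards the robot; grows as the arm turns clockwise seen from above, up to 1.4 at its hard stop, with the needle over the vial at the start line. Starts at 0 to 0.25, stays where left; 0.08 N m (1 to 2 N) moves it.
- needle_hinge (a point): Point on the needle arm's vertical turning axis, 133 mm above the bench, at mid height of the arm's bar; the grey hub on the column is 34 mm across and reaches 145 mm.
- needle_tip (a point): Point of the needle, 114 mm from the arm's turning axis, 104 mm above the bench. The arm is a straight level white bar from hub to needle holder, 14 mm wide, 125 to 141 mm above the bench (grey holder at its end 18 mm across, 121 to 145). It passes above the finger tab. Fingertips can push the bar sideways anywhere between hub and holder.
- timer: Bystander: bench timer, white, 55 x 65 x 18 mm, lying left of the autosampler, nearer the robot, loose; origin under its centre.
- tube_rack: Bystander: tube rack with tubes, 60 x 132 x 84 mm, right of the autosampler, loose; origin under its centre.
- spare_vial: Bystander: a vial, 24 mm across and 50 mm tall, standing on the bench at the front right, loose; origin under its centre.
- sample_1: Capped sample vial in well 1 (the first vial, beside the finger tab), 24 mm across, 50 mm tall, loose in its well, standing 17 mm out of the deck; origin under its centre, 45 mm above the bench.
- sample_2: Capped sample vial in well 2, 60 degrees anticlockwise from well 1 seen from above, 24 mm across, 50 mm tall, loose in its well, standing 17 mm out of the deck; origin under its centre, 45 mm above the bench.
- sample_3: Capped sample vial in well 3, 120 degrees anticlockwise from well 1 seen from above, 24 mm across, 50 mm tall, loose in its well, standing 17 mm out of the deck; origin under its centre, 45 mm above the bench.
- sample_4: Capped sample vial in well 4, 180 degrees anticlockwise from well 1 seen from above, 24 mm across, 50 mm tall, loose in its well, standing 17 mm out of the deck; origin under its centre, 45 mm above the bench.
- sample_5: Capped sample vial in well 5, 240 degrees anticlockwise from well 1 seen from above, 24 mm across, 50 mm tall, loose in its well, standing 17 mm out of the deck; origin under its centre, 45 mm above the bench.
- sample_6: Capped sample vial in well 6, 300 degrees anticlockwise from well 1 seen from above, 24 mm across, 50 mm tall, loose in its well, standing 17 mm out of the deck; origin under its centre, 45 mm above the bench.

How it is judged:
On the way:
1. the carousel's index mark is lined up with the start line while the needle arm is still out (horizontal distance between index_mark and start_line below 0.006 m and value of joint needle_arm below 0.6 rad and angular speed of carousel below 0.1 rad/s), for 0.3 s.
At the end, for the whole second after the job is handed in: The index mark's outer end is within 6 mm of the start line's inner end, the carousel is at rest, the needle arm is at its stop (within 0.06 rad), and all six vials are seated in their wells (horizontal distance between index_mark and start_line below 0.006 m and value of joint needle_arm above 1.34 rad and angular speed of carousel below 0.05 rad/s and z of each of sample_1, sample_2, sample_3, sample_4, sample_5, sample_6 in the frame of carousel below 0.05 m); the robot touches nothing.
It fails at once if a vial in the carousel is touched with more than 2 N (contact force between the fingers and sample_1 above 2 N or contact force between the fingers and sample_2 above 2 N or contact force between the fingers and sample_3 above 2 N or contact force between the fingers and sample_4 above 2 N or contact force between the fingers and sample_5 above 2 N or contact force between the fingers and sample_6 above 2 N).
It fails at once if a vial in the carousel is lifted or tipped (angle between any of sample_1, sample_2, sample_3, sample_4, sample_5, sample_6's own z axis and vertical above 0.25 rad or z of any of sample_1, sample_2, sample_3, sample_4, sample_5, sample_6 in the frame of carousel above 0.06 m).
It fails at once if the carousel is pushed or squeezed with more than 25 N (contact force between the fingers and carousel above 25 N).
It fails at once if the timer, the tube rack or the spare vial is shoved or lifted (more than 20 mm) (distance of any of timer, tube_rack, spare_vial from where it was at the start of the episode above 0.02 m).
It also fails if it takes over 64 s, if anything falls off the work surface, if the arm or the gripper's body presses on something with over 40 N, if the wrist force passes 120 N, or if a joint passes its speed limit or range.

## Robot

A 7-joint arm with a two-finger parallel gripper is mounted at the origin on a cart in front of the work surface, level with it; the furniture and walls round the work are solid. World frame = base frame: x ahead of the robot, y to its left, z up, the work surface at z = 0. Lengths are in m, angles in rad, forces in N, time in s.
With the tool pointing down it reaches from about 0.425 to 0.95 m from the base axis. Payload 16.7 kg.
Tool frame: the origin (TCP) lies at the very end of the fingers, on their centre line; the grasp point (between the pads) lies 19 mm behind it; z points along the fingers, y is the line along which they close (so a half turn about z gives the same grasp; the last joint's range is limited). The gripper opens to 94 mm and grips with 3 to 60 N. Pads are 16 mm wide; open, the fingers measure 119 mm over their backs; the gripper's body (75 mm by 177 mm) begins 78 mm behind the grasp point.
Start: joints at [-1.476, 0.426, 0.074, 1.606, -0.034, 1.111, -0.067], TCP at [0.163, 0.655, 0.205] pointing down, gripper open.
Joint ranges: [-2.85, 2.85], [-0.5, 2.14], [-1.23, 1.37], [0.21, 2.46], [-1.02, 4.16], [0.16, 2.05], [-2.73, 2.73]. Speed limits (rad/s): [1.89, 1.89, 2.39, 2.39, 3.01, 3.01, 3.01].

## Interface

Orientations are given as a 3x3 rotation matrix whose columns are the frame's x, y, z axes.
In Python, from plant import ctrl gives the robot as it stands.
- The arm moves only by the tool carry_out, never from a script. Its argument "rows" is one flat list of numbers, 7 for each row, row after row: the turn, a rotation vector about the world's x, y, z normalised to -1 to 1, where 1 is 60 degrees, then the shift along the world's x, y, z normalised to -1 to 1, where 1 is 0.5 m, then the opening, from 0 (shut) to 1 (fully open). In form: [rx, ry, rz, dx, dy, dz, gripper, rx, ry, rz, dx, dy, dz, gripper, ...]. A call has 1 to 12 rows; each row is the pose to reach, as a shift and turn from the pose commanded when the call began; what a row does not reach only later rows make up. A row lasts 1/8 s, in which the tool goes at most 62.5 mm and 10.7 degrees, less where a joint would pass 70% of its speed; a pose out of reach is approached as far as the arm can. A call with a number of a shift or a turn outside -1 to 1 is refused whole. A call with a gripper value outside its range is refused whole. The fingers move at their own pace and stop on an object; "grip_force" is the grip in N (left out, the last holds). Time passes only in rows, so rows that repeat a pose let the fingers close. It gives the time, the measured TCP pose, the force, the opening and the grip force at its end, in the units of the state.
- ctrl.get_obs(): the state, without advancing time (a new reading comes with each control period).
- ctrl.snapshot(name): name is "scene" or "top"; returns a dict with "image" (400x640x3 uint8, blue, green, red), "camera_matrix" (3x3 intrinsics, pixels), "position" and "orientation" of the camera in the world. Camera axes: x right, y up, looking along -z (the intrinsics and any distortion apply to the point x, -y, -z); pixel columns grow to the right and rows downward; lengths in m; the calibration is good to about 2 mm. A picture is of the moment at which its call begins. There is no depth.
- ctrl.job_done(): hands the job in; it is judged then, once.
The state is a dict: "time": time; "joints": joint angles; "joint_velocities": joint speeds; "joint_torque": joint torques, N m; "eef_pos": TCP position; "ee_rot": TCP orientation; "ft_force": force on the tool from outside, world axes, zero at the start; "wrist_torque": the same for the moment, N m; "opening": opening from 0.0 (shut) to 1.0 (fully open); "grasp_force": force on a finger pad.
Only numpy, scipy, OpenCV 4.12 (cv2) and the standard library are available. Lean on these libraries where they do the work, as an engineer would, in place of code of your own. Each camera call takes 0.05 s, during which the arm holds its last target. There are 200 camera calls.

## Working session

There is one attempt and no reset: what is moved stays moved. The work goes in short steps, Python scripts to look and compute and a tool call to move; the robot and the scene stay as the last step left them, time stands still between calls to the robot, and variables do not carry over. Pictures are saved under pics/ and viewed, at most 10 in all, crops included, and the job is handed in when it is done.

Besides the shell and the picture viewer there is one more tool, called after ">>>" in YAML: its name, and indented under it one key for each argument. carry_out: Moves the arm, as the interface text tells. Scaled input: -1 to 1 covers 0.5 m each way for a shift and 60 degrees each way for a turn. Its arguments: {"type":"object","properties":{"rows":{"type":"array"},"grip_force":{"type":"number"}},"required":["rows"]}

```bash
mkdir -p pics; ls
cat > h.py <<'E'
import numpy as np, cv2
from plant import ctrl
def snap(n,f):
    s=ctrl.snapshot(n); cv2.imwrite(f'pics/{f}.png',s['image']); np.savez(f'pics/{f}.npz',K=s['camera_matrix'],p=s['position'],R=s['orientation']); return s
def ray(f,uv,z):
    d=np.load(f'pics/{f}.npz'); v=np.linalg.solve(d['K'],[uv[0],uv[1],1.]); v=np.array(d['R'])@(v*[1,-1,-1]); return d['p']+v*(z-d['p'][2])/v[2]
def proj(f,P):
    d=np.load(f'pics/{f}.npz'); v=np.array(d['R']).T@(np.array(P)-d['p']); v=d['K']@(v*[1,-1,-1]); return v[:2]/v[2]
E
python3 - <<'E'
from h import *
s=snap('top','t0'); print({k:v for k,v in s.items() if k!='image'}); s=snap('scene','s0'); print({k:v for k,v in s.items() if k!='image'})
print(ctrl.get_obs())
E
```

```text
pics
{'camera_matrix': array([[405.86150757,   0.        , 320.70935965],
       [  0.        , 405.86150757, 201.42225373],
       [  0.        ,   0.        ,   1.        ]]), 'position': array([ 0.30678431, -0.04853654,  1.41260993]), 'orientation': array([[-0.01969547,  0.98660327, -0.16194468],
       [-0.99969959, -0.02179675, -0.01120872],
       [-0.01458843,  0.16167527,  0.98673618]])}
{'camera_matrix': array([[457.02196489,   0.        , 317.81156098],
       [  0.        , 457.02196489, 207.67333392],
       [  0.        ,   0.        ,   1.        ]]), 'position': array([ 0.10000842, -0.76012548,  0.98791488]), 'orientation': array([[ 0.86395302,  0.36986122, -0.3417424 ],
       [-0.50355511,  0.64015718, -0.58019913],
       [ 0.00417569,  0.67335092,  0.73931124]])}
{'time': 0.1, 'joints': array([-1.47653966,  0.42664476,  0.07387004,  1.60653289, -0.03412026,
        1.11083113, -0.06707714]), 'joint_velocities': array([-0.0003805 , -0.00097017,  0.00119081, -0.00250199,  0.00014565,
        0.00121166, -0.00012954]), 'joint_torque': array([ 9.05848778e-03, -9.37463093e+01,  3.67800929e+00, -4.55046809e+01,
       -4.84346983e-02,  1.67265855e-02,  2.03789591e-05]), 'eef_pos': array([0.16284555, 0.65464748, 0.2048671 ]), 'ee_rot': array([[-9.70430203e-01,  2.41381806e-01, -2.12741729e-04],
       [ 2.41381890e-01,  9.70429540e-01, -1.13667086e-03],
       [-6.79208053e-05, -1.15441173e-03, -9.99999331e-01]]), 'ft_force': array([-0.39751632,  0.05752852,  0.22594148]), 'wrist_torque': array([0.01987302, 0.05023703, 0.03733923]), 'grasp_force': 0.0, 'opening': 0.9981188391454524}
```

View pics/t0.png

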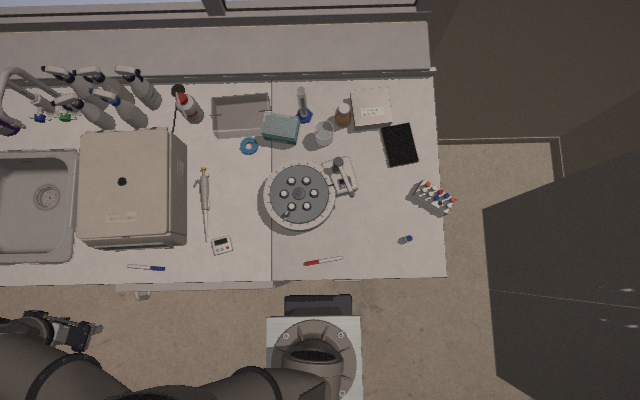

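View pics/s0.png

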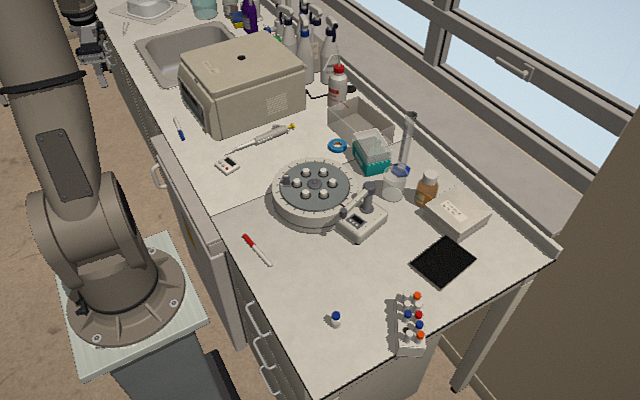

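The top view shows the drum near (300,195), with the housing and column at about (340,172). The timer is at (222,245), the rack at (436,195) and the spare vial at (408,239). I'll take enlarged crops next.

Run:
```python
from h import *
for f,(a,b,w,h) in {'t0':(255,145,110,90),'s0':(262,145,132,100)}.items():
    k=6 if f=='s0' else 6.5
    im=cv2.imread(f'pics/{f}.png')[b:b+h,a:a+w]; k=6
    im=cv2.resize(im,None,fx=k,fy=k,interpolation=cv2.INTER_CUBIC)
    for i in range(0,w,10): cv2.putText(im,str(a+i),(i*k,8),0,.3,(0,0,255)); cv2.line(im,(i*k,10),(i*k,16),(0,0,255))
    for i in range(0,h,10): cv2.putText(im,str(b+i),(0,i*k+4),0,.3,(0,0,255))
    cv2.imwrite(f'pics/{f}c.png',im)
```

```text
(no output)
```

View pics/t0c.png

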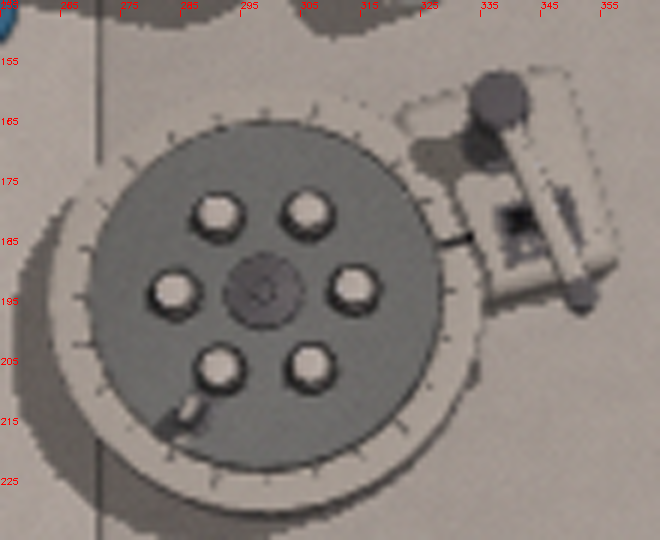

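View pics/s0c.png

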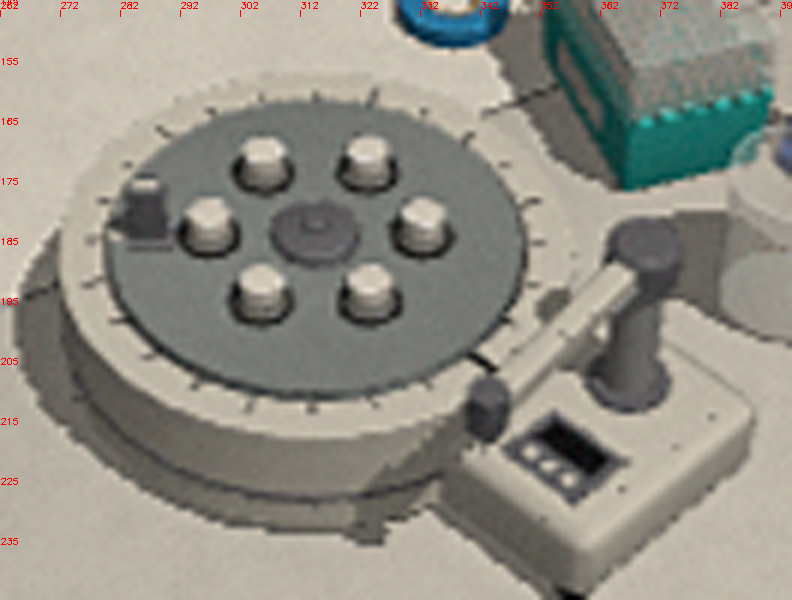

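The crops show these pixel positions:

| Item | Top view | Scene view |
|---|---|---|
| Nut | (299,193.5) | (314.5,181) |
| Start line | (328.5,185.5) to (333.5,184.3) | around (342,205) |
| Tab top | (287,212.5) | (286,175.5) |
| Column hub | (338,161.5) | (369.5,184) |
| Holder | (352,194) | (343,210) |

Run:
```python
from h import *
o=np.array
c=ray('t0',(298.9,193.3),.091); print('c nut',c, 'from scene',ray('s0',(314.3,181.5),.091))
# deck ellipse
e=[ray('t0',p,.078)[:2] for p in [(269.5,195),(328.7,195),(299,165),(299,223)]]
print('deck',(e[0]+e[1])/2,(e[2]+e[3])/2, e)
vt=o([ray('t0',p,.095)[:2] for p in [(291.2,181),(306.2,180.8),(313.8,193.2),(306.5,206),(291.4,206.2),(283.9,193.4)]]); print('vials mean',vt.mean(0))
vs=o([ray('s0',p,.095)[:2] for p in [(306,170),(323.3,170),(332,180),(323.3,191.2),(305.7,191.4),(297.2,180)]]); print('vials scene mean',vs.mean(0))
c=vt.mean(0)
ang=lambda p:np.degrees(np.arctan2(*(p[:2]-c)[::-1]))
print('vial ang',[ang(v) for v in vt],[np.degrees(np.arctan2(*(v-vs.mean(0))[::-1])) for v in vs])
for q in [(328.5,185.5),(333,184.5)]: p=ray('t0',q,.076); print('start',p,ang(p),np.linalg.norm(p[:2]-c))
p=ray('s0',(341.2,204),.076); print('start s',p,ang(p))
p=ray('t0',(286.8,212.6),.112); print('tab',p,ang(p),np.linalg.norm(p[:2]-c))
p=ray('s0',(286.4,175.5),.112); print('tab s',p,ang(p),np.linalg.norm(p[:2]-c))
h=ray('t0',(338,161.5),.145);n=ray('t0',(352,194),.145);print('hub',h,ang(h),np.linalg.norm(h[:2]-c),'hold',n,np.linalg.norm(n-h))
h=ray('s0',(369.7,184.5),.145);n=ray('s0',(343.5,208.5),.145);print('hub',h,ang(h),'hold',n)
for nm,q,z in [('rack',(436,196),.08),('spare',(408,239),.05),('timer',(222,245),.018)]: print(nm,ray('t0',q,z))
```

```text
c nut [0.55255265 0.0381962  0.091     ] from scene [0.55601121 0.03433332 0.091     ]
deck [0.54917827 0.03855089] [0.55374088 0.03872801] [array([0.55138993, 0.1375931 ]), array([ 0.54696661, -0.06049133]), array([0.65235455, 0.03763901]), array([0.4551272, 0.039817 ])]
vials mean [0.55151035 0.03817105]
vials scene mean [0.55711312 0.03462698]
vial ang [np.float64(30.417970270347816), np.float64(-30.747596384465698), np.float64(-90.54234882331396), np.float64(-149.88531381144273), np.float64(149.48621728764053), np.float64(88.75466554736707)] [np.float64(90.32209226706584), np.float64(29.37249637985268), np.float64(-28.700513866672114), np.float64(-90.8359399640552), np.float64(-149.1438239680564), np.float64(148.71838676931964)]
start [ 0.57974496 -0.06057948  0.076     ] -74.04378299435498 0.10270764401506681
start [ 0.5828271  -0.07576646  0.076     ] -74.63125692403885 0.11816300267217028
start s [ 0.58341692 -0.06461705  0.076     ] -72.75507521351307
tab [0.48600904 0.07671076 0.112     ] 149.52826389023883 0.07599822300513809
tab s [0.4902617  0.07488966 0.112     ] 149.05728339530955 0.0714118498825341
hub [ 0.64363601 -0.09228165  0.145     ] -54.770272532700965 0.1597029858607627 hold [ 0.53648067 -0.13382032  0.145     ] 0.11492487331714417
hub [ 0.64854225 -0.09568464  0.145     ] -54.06166912719298 hold [ 0.54365473 -0.1330445   0.145     ]
rack [ 0.5352801  -0.41657186  0.08      ]
spare [ 0.39677326 -0.32216359  0.05      ]
timer [0.39153334 0.30924372 0.018     ]
```

>>> carry_out:
  rows: [0,0,-0.15,0,0,0.12,0.21,0,0,-0.3,0,0,0.25,0.21,0,0,-0.45,0,0,0.38,0.21,0,0,-0.6,0.05,-0.1,0.4,0.21,0,0,-0.75,0.12,-0.2,0.4,0.21,0,0,-0.9,0.19,-0.32,0.4,0.21,0,0,-1,0.25,-0.43,0.4,0.21,0,0,-1,0.31,-0.54,0.4,0.21,0,0,-1,0.38,-0.65,0.4,0.21,0,0,-1,0.45,-0.77,0.4,0.21,0,0,-1,0.52,-0.89,0.4,0.21,0,0,-1,0.58,-1,0.4,0.21]

```text
time: 1.6
eef_pos: [0.4418, 0.1739, 0.4054]
ee_rot: [[-0.276, 0.961, -0.0], [0.961, 0.276, 0.0], [0.001, -0.0, -1.0]]
ft_force: [0.4, 0.7, -0.2]
opening: 0.209
grasp_force: 0.0
```

>>> carry_out:
  rows: [0,0,-0.17,0.02,-0.05,-0.05,0.3,0,0,-0.34,0.04,-0.1,-0.1,0.3,0,0,-0.51,0.065,-0.157,-0.15,0.3,0,0,-0.68,0.065,-0.157,-0.2,0.3,0,0,-0.85,0.065,-0.157,-0.25,0.3,0,0,-1,0.065,-0.157,-0.31,0.3,0,0,-1,0.065,-0.157,-0.31,0.3]

```text
time: 2.48
eef_pos: [0.4726, 0.097, 0.2491]
ee_rot: [[0.694, 0.72, -0.003], [0.72, -0.694, -0.002], [-0.003, -0.001, -1.0]]
ft_force: [-0.7, 0.2, 0.1]
opening: 0.298
grasp_force: 0.0
```

>>> carry_out:
  rows: [0,0,-0.17,0,0,0,0.3,0,0,-0.34,0,0,0,0.3,0,0,-0.51,0,0,-0.05,0.3,0,0,-0.68,0,0,-0.1,0.3,0,0,-0.85,0,0,-0.12,0.3,0,0,-1,0,0,-0.12,0.3,0,0,-1,0,0,-0.12,0.3]

```text
time: 3.35
eef_pos: [0.4743, 0.0978, 0.1914]
ee_rot: [[0.971, -0.237, 0.001], [-0.237, -0.971, 0.0], [0.001, -0.001, -1.0]]
ft_force: [-0.1, -1.0, -0.1]
opening: 0.298
grasp_force: 0.0
```

>>> carry_out:
  rows: [0,0,-0.14,0,0,0,0.3,0,0,-0.275,0,0,0,0.3,0,0,-0.275,0,0,0,0.3]

```text
time: 3.72
eef_pos: [0.4741, 0.0978, 0.1911]
ee_rot: [[0.865, -0.502, 0.001], [-0.502, -0.865, 0.001], [0.0, -0.001, -1.0]]
ft_force: [0.5, 0.1, -0.2]
opening: 0.301
grasp_force: 0.0
```

Run:
```python
from h import *
snap('scene','s1'); o=ctrl.get_obs(); print(o['eef_pos'],o['ee_rot'][:,1],o['joints'],o['ft_force'])
print(proj('s1',o['eef_pos']))
im=cv2.imread('pics/s1.png')[110:240,230:400]; im=cv2.resize(im,None,fx=4.5,fy=4.5,interpolation=cv2.INTER_CUBIC); cv2.imwrite('pics/s1c.png',im)
```

```text
[0.47405716 0.09777573 0.19101918] [-5.00567557e-01 -8.65697120e-01 -7.85192531e-04] [-1.12196218  0.15979997  0.88247242  2.07583504 -0.15020734  0.96831345
 -2.25536925] [ 0.08372558  0.83711903 -0.79321354]
[275.61057041 150.88219529]
```

View pics/s1c.png

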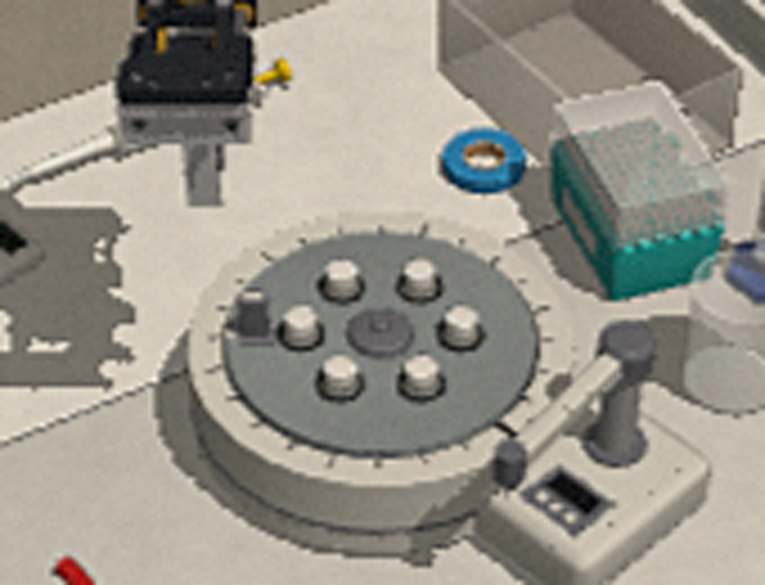

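The scene view shows the gripper just left of and above the tab, fingertips near (275,155) and tab top near (286,176), all undisturbed. I'll centre over the tab and lower to straddle it.

>>> carry_out:
  rows: [0,0,0,0.012,-0.021,0,0.3,0,0,0,0.024,-0.042,0,0.3,0,0,0,0.024,-0.042,-0.04,0.3,0,0,0,0.024,-0.042,-0.08,0.3,0,0,0,0.024,-0.042,-0.11,0.3,0,0,0,0.024,-0.042,-0.14,0.3,0,0,0,0.024,-0.042,-0.16,0.3,0,0,0,0.024,-0.042,-0.176,0.3,0,0,0,0.024,-0.042,-0.176,0.3]

```text
time: 4.9
eef_pos: [0.4856, 0.0764, 0.1022]
ee_rot: [[0.862, -0.507, -0.0], [-0.507, -0.862, -0.0], [-0.0, 0.001, -1.0]]
ft_force: [-0.2, 0.1, 0.4]
opening: 0.299
grasp_force: 0.0
```

```bash
cat > arc.py <<'E'
import sys
from h import *
# python3 arc.py phi_start(cmd) phi_list... : normalised shifts from current TCP, tool at angle phi, r=.079
c=np.array([.5535,.0365]); o=ctrl.get_obs(); p=o['eef_pos']; y=o['ee_rot'][:,1]
yaw=np.degrees(np.arctan2(y[1],y[0]))+270; print('now',p,'yaw->phi',yaw%360,'phi pos',np.degrees(np.arctan2(*(p[:2]-c)[::-1]))%360,o['ft_force'])
for ph in map(float,sys.argv[1:]):
    q=c+.079*np.array([np.cos(np.radians(ph)),np.sin(np.radians(ph))])
    d=(q-p[:2])/.5; print(ph,'rz %.3f'%(((ph-yaw+180)%360-180)/60),'dxy %.4f %.4f'%tuple(d))
E
python3 arc.py $(seq 150 5 205)
```

```text
now [0.48563415 0.07635609 0.10215914] yaw->phi 149.52940574779348 phi pos 149.57524210642788 [-0.22163894  0.14617905  0.36093921]
150.0 rz 0.008 dxy -0.0011 -0.0007
155.0 rz 0.091 dxy -0.0075 -0.0129
160.0 rz 0.175 dxy -0.0127 -0.0257
165.0 rz 0.258 dxy -0.0169 -0.0388
170.0 rz 0.341 dxy -0.0199 -0.0523
175.0 rz 0.425 dxy -0.0217 -0.0659
180.0 rz 0.508 dxy -0.0223 -0.0797
185.0 rz 0.591 dxy -0.0217 -0.0935
190.0 rz 0.675 dxy -0.0199 -0.1071
195.0 rz 0.758 dxy -0.0169 -0.1206
200.0 rz 0.841 dxy -0.0127 -0.1338
205.0 rz 0.925 dxy -0.0075 -0.1465
```

>>> carry_out:
  rows: [0,0,0.05,-0.0045,-0.007,0,0.3,0,0,0.091,-0.0075,-0.0129,0,0.3,0,0,0.175,-0.0127,-0.0257,0,0.3,0,0,0.258,-0.0169,-0.0388,0,0.3,0,0,0.341,-0.0199,-0.0523,0,0.3,0,0,0.425,-0.0217,-0.0659,0,0.3,0,0,0.508,-0.0223,-0.0797,0,0.3,0,0,0.591,-0.0217,-0.0935,0,0.3,0,0,0.675,-0.0199,-0.1071,0,0.3,0,0,0.758,-0.0169,-0.1206,0,0.3,0,0,0.841,-0.0127,-0.1338,0,0.3,0,0,0.925,-0.0075,-0.1465,0,0.3]

```text
time: 6.4
eef_pos: [0.4825, 0.0034, 0.103]
ee_rot: [[0.905, 0.426, 0.001], [0.426, -0.905, 0.001], [0.001, -0.0, -1.0]]
ft_force: [0.7, 1.3, 0.1]
opening: 0.304
grasp_force: 0.8
```

```bash
python3 arc.py $(seq 208 5 263)
```

```text
now [0.48252516 0.00337359 0.10304249] yaw->phi 205.20791280817355 phi pos 205.02008567125688 [0.67843581 1.33136365 0.06946267]
208.0 rz 0.047 dxy 0.0024 -0.0079
213.0 rz 0.130 dxy 0.0094 -0.0198
218.0 rz 0.213 dxy 0.0174 -0.0310
223.0 rz 0.297 dxy 0.0264 -0.0415
228.0 rz 0.380 dxy 0.0362 -0.0512
233.0 rz 0.463 dxy 0.0469 -0.0599
238.0 rz 0.547 dxy 0.0582 -0.0677
243.0 rz 0.630 dxy 0.0702 -0.0745
248.0 rz 0.713 dxy 0.0828 -0.0802
253.0 rz 0.797 dxy 0.0958 -0.0848
258.0 rz 0.880 dxy 0.1091 -0.0883
263.0 rz 0.963 dxy 0.1227 -0.0906
```

>>> carry_out:
  rows: [0,0,0.047,0.0024,-0.0079,-0.001,0.3,0,0,0.13,0.0094,-0.0198,-0.002,0.3,0,0,0.213,0.0174,-0.031,-0.002,0.3,0,0,0.297,0.0264,-0.0415,-0.002,0.3,0,0,0.38,0.0362,-0.0512,-0.002,0.3,0,0,0.463,0.0469,-0.0599,-0.002,0.3,0,0,0.547,0.0582,-0.0677,-0.002,0.3,0,0,0.63,0.0702,-0.0745,-0.002,0.3,0,0,0.713,0.0828,-0.0802,-0.002,0.3,0,0,0.797,0.0958,-0.0848,-0.002,0.3,0,0,0.88,0.1091,-0.0883,-0.002,0.3,0,0,0.963,0.1227,-0.0906,-0.002,0.3]

```text
time: 7.9
eef_pos: [0.5434, -0.0424, 0.1018]
ee_rot: [[0.122, 0.992, -0.0], [0.992, -0.122, -0.0], [-0.0, -0.0, -1.0]]
ft_force: [-2.5, -1.8, 0.8]
opening: 0.299
grasp_force: 1.0
```

```bash
python3 arc.py $(seq 267 4 291) 288
python3 - <<'E'
from h import *
snap('top','t2');snap('scene','s2')
a=cv2.imread('pics/t2.png')[150:240,250:370];b=cv2.imread('pics/s2.png')[140:240,260:400]
f=lambda i:cv2.resize(i,(700 if 0 else 560,400),interpolation=cv2.INTER_CUBIC)
f=lambda i:cv2.resize(i,None,fx=400/i.shape[1],fy=400/i.shape[1],interpolation=cv2.INTER_CUBIC)[:285]
cv2.imwrite('pics/c2.png',np.hstack([f(a),f(b)]))
E
```

```text
now [ 0.54336043 -0.042379    0.10183226] yaw->phi 262.9639061397636 phi pos 262.67503553894176 [-2.52870511 -1.83934843  0.84589042]
267.0 rz 0.067 dxy 0.0120 -0.0000
271.0 rz 0.134 dxy 0.0230 -0.0002
275.0 rz 0.201 dxy 0.0340 0.0004
279.0 rz 0.267 dxy 0.0450 0.0017
283.0 rz 0.334 dxy 0.0558 0.0038
287.0 rz 0.401 dxy 0.0665 0.0067
291.0 rz 0.467 dxy 0.0769 0.0103
288.0 rz 0.417 dxy 0.0691 0.0075
```

View pics/c2.png

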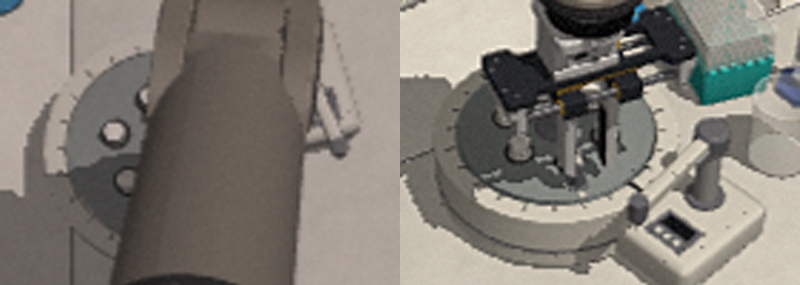

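The scene view shows the fingers straddling the tab near the front and moving it on without trouble; the needle arm is untouched. I'll carry on to just short of the line, then look.

>>> carry_out:
  rows: [0,0,0.067,0.012,0,0,0.3,0,0,0.134,0.023,-0.0002,0,0.3,0,0,0.201,0.034,0.0004,0,0.3,0,0,0.267,0.045,0.0017,0,0.3,0,0,0.334,0.0558,0.0038,0,0.3,0,0,0.38,0.063,0.0057,0,0.3,0,0,0.41,0.068,0.007,0,0.3,0,0,0.434,0.0717,0.0084,0,0.3,0,0,0.434,0.0717,0.0084,0,0.3]

```text
time: 9.12
eef_pos: [0.5794, -0.0377, 0.1016]
ee_rot: [[-0.323, 0.946, 0.0], [0.946, 0.323, 0.0], [0.0, 0.0, -1.0]]
ft_force: [0.0, 0.2, 0.2]
opening: 0.302
grasp_force: 0.1
```

```bash
python3 arc.py 285 290 291 292 293 294
python3 - <<'E'
from h import *
snap('scene','s3')
b=cv2.imread('pics/s3.png')[165:225,305:385]
cv2.imwrite('pics/c3.png',cv2.resize(b,None,fx=9,fy=9,interpolation=cv2.INTER_CUBIC))
E
```

```text
now [ 0.57938019 -0.03770585  0.10158679] yaw->phi 288.8266497267197 phi pos 289.22683542390666 [0.02968195 0.20122052 0.20636935]
285.0 rz -0.064 dxy -0.0109 -0.0042
290.0 rz 0.020 dxy 0.0023 -0.0001
291.0 rz 0.036 dxy 0.0049 0.0009
292.0 rz 0.053 dxy 0.0074 0.0019
293.0 rz 0.070 dxy 0.0100 0.0030
294.0 rz 0.086 dxy 0.0125 0.0041
```

View pics/c3.png

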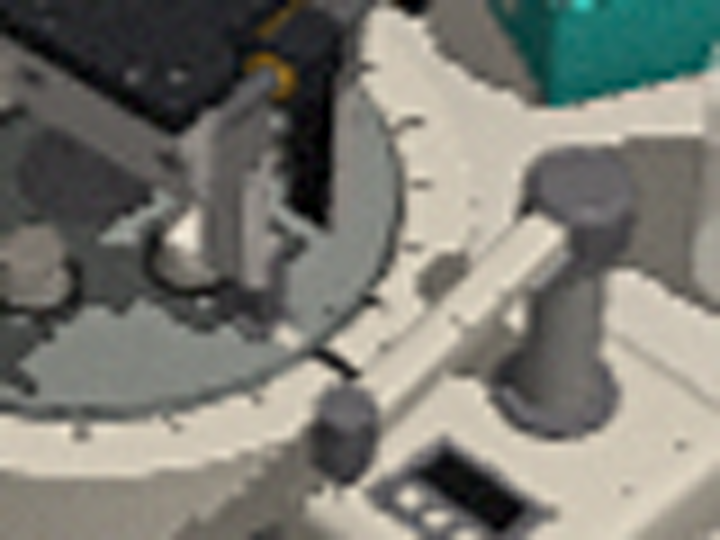

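The crop shows the white index mark from about (278,328) to (303,343), almost in line with the dark start line from (318,350) to (354,373). I'll compute the angles next.

Run:
```python
from h import *
for c in [(.5571,.0346),(.5535,.0365)]:
  for n,q,z in [('m',(276,327),.078),('m',(290,336),.078),('m',(303,343),.078),('s',(320,351),.074),('s',(336,360),.074),('s',(354,372),.074)]:
    p=ray('s3',(q[0]/9+305-.44,q[1]/9+165-.44),z)[:2]-c; print(n,np.degrees(np.arctan2(p[1],p[0])),np.linalg.norm(p))
# expected px in crop of mark center/outer for several tab angles
off=np.array([.5571,.0346])
for a in [-78,-76,-74,-72]:
  print(a,[(proj('s3',[off[0]+r*np.cos(np.radians(a)),off[1]+r*np.sin(np.radians(a)),.078])-[305,165]+.44)*9 for r in (.09,.1)])
```

```text
m -78.20130846834117 0.08458177698220584
m -77.82810172553467 0.09012150741692544
m -77.28441788329265 0.094849266109338
s -74.84316863182266 0.09824415809555932
s -74.46716150798262 0.10420087793153948
s -74.38941624237921 0.11139126058378153
m -76.14149315270618 0.08723410567457571
m -75.9021617489331 0.0927902546379542
m -75.46704512189257 0.09754413512719763
s -73.15461102011888 0.10106321275269481
s -72.8826469897965 0.1070364588036252
s -72.90658873584034 0.11422817896135469
-78 [array([289.07857256, 336.21961615]), array([312.04837055, 354.22664334])]
-76 [array([296.43055341, 331.05282069]), array([320.21890713, 348.44010258])]
-74 [array([303.50554981, 325.70860707]), array([328.0772487 , 342.45651929])]
-72 [array([310.29508184, 320.19478034]), array([335.61401267, 336.28479256])]
```

>>> carry_out:
  rows: [0,0,0.02,0.0023,0,0,0.3,0,0,0.036,0.0049,0.0009,0,0.3,0,0,0.053,0.0074,0.0019,0,0.3,0,0,0.055,0.0081,0.0022,0,0.3,0,0,0.055,0.0081,0.0022,0,0.3,0,0,0.055,0.0081,0.0022,0,0.3]

```text
time: 9.93
eef_pos: [0.5834, -0.0368, 0.1015]
ee_rot: [[-0.377, 0.926, 0.0], [0.926, 0.377, -0.0], [-0.0, 0.0, -1.0]]
ft_force: [-0.2, -0.4, 0.4]
opening: 0.299
grasp_force: 0.2
```

```bash
python3 arc.py 285.5
python3 - <<'E'
from h import *
snap('scene','s4')
b=cv2.imread('pics/s4.png')[190:215,325:360]
cv2.imwrite('pics/c4.png',cv2.resize(b,None,fx=18,fy=18,interpolation=cv2.INTER_CUBIC))
E
```

```text
now [ 0.58336239 -0.03681092  0.10148086] yaw->phi 292.1361193635182 phi pos 292.16298266045067 [-0.18563436 -0.40924498  0.42777012]
285.5 rz -0.111 dxy -0.0175 -0.0056
```

View pics/c4.png

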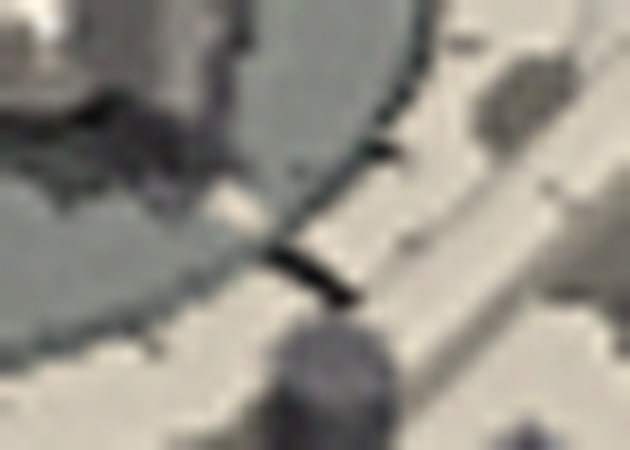

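The mark, from (215,198) to (258,230), now runs straight into the start line, from (278,252) to (345,298). I'll check this with numbers.

Run:
```python
from h import *
c=(.5571,.0346)
for n,q,z in [('m',(222,200),.078),('m',(240,213),.078),('m',(256,225),.078),('s',(280,255),.074),('s',(310,274),.074),('s',(342,295),.074)]:
    p=ray('s4',(q[0]/18+325-.47,q[1]/18+190-.47),z)[:2]-c; print(n,np.degrees(np.arctan2(p[1],p[0])),np.linalg.norm(p))
```

```text
m -75.57560307340573 0.08696904116881413
m -75.57912990001176 0.09074872761540842
m -75.62260822574272 0.09416278735755952
s -75.09400014882765 0.0985321643719335
s -74.90447551922831 0.10440832152854061
s -74.78272316783013 0.11075148844534329
```

The mark is within about 1 to 2 mm of the line. I'll centre the fingers off the tab and lift clear.

>>> carry_out:
  rows: [0,0,-0.05,-0.009,-0.003,0,0.3,0,0,-0.111,-0.0175,-0.0056,0,0.3,0,0,-0.111,-0.0175,-0.0056,0,0.3,0,0,-0.111,-0.0175,-0.0056,0.05,0.3,0,0,-0.111,-0.0175,-0.0056,0.12,0.3,0,0,-0.111,-0.0175,-0.0056,0.2,0.3,0,0,-0.111,-0.0175,-0.0056,0.2,0.0,0,0,-0.111,-0.0175,-0.0056,0.2,0.0,0,0,-0.111,-0.0175,-0.0056,0.2,0.0]

```text
time: 11.1
eef_pos: [0.574, -0.0395, 0.2004]
ee_rot: [[-0.268, 0.964, -0.002], [0.964, 0.268, -0.0], [0.0, -0.002, -1.0]]
ft_force: [-0.6, 0.5, 0.2]
opening: 0.026
grasp_force: 0.0
```

```bash
cat > nd.py <<'E'
import sys
from h import *
# args: beta:off pairs
H=np.array([.646,-.094]); o=ctrl.get_obs(); p=o['eef_pos']; y=o['ee_rot'][:,1]
yaw=np.degrees(np.arctan2(y[1],y[0])); print('now',p,'yaw',yaw,'f',o['ft_force'])
for a in sys.argv[1:]:
    b,f=map(float,a.split(':')); t=np.radians(b); q=H+.08*np.array([np.cos(t),np.sin(t)])+f*np.array([-np.sin(t),np.cos(t)])
    print(b,f,'rz %.3f'%(((b-180-yaw+90)%180-90)/60),'dxy %.4f %.4f'%tuple((q-p[:2])/.5),q, 'dz %.3f'%((.122-p[2])/.5))
E
python3 nd.py 200.5:.038
python3 - <<'E'
from h import *
snap('scene','s5')
b=cv2.imread('pics/s5.png')[140:245,260:400]
cv2.imwrite('pics/c5.png',cv2.resize(b,None,fx=5.5,fy=5.5,interpolation=cv2.INTER_CUBIC))
E
```

```text
now [ 0.57402289 -0.03951355  0.20038903] yaw 15.520098137580218 f [-0.57082696  0.47193908  0.15993837]
200.5 0.038 rz 0.083 dxy 0.0207 -0.2362 [ 0.58437411 -0.15761013] dz -0.157
```

View pics/c5.png

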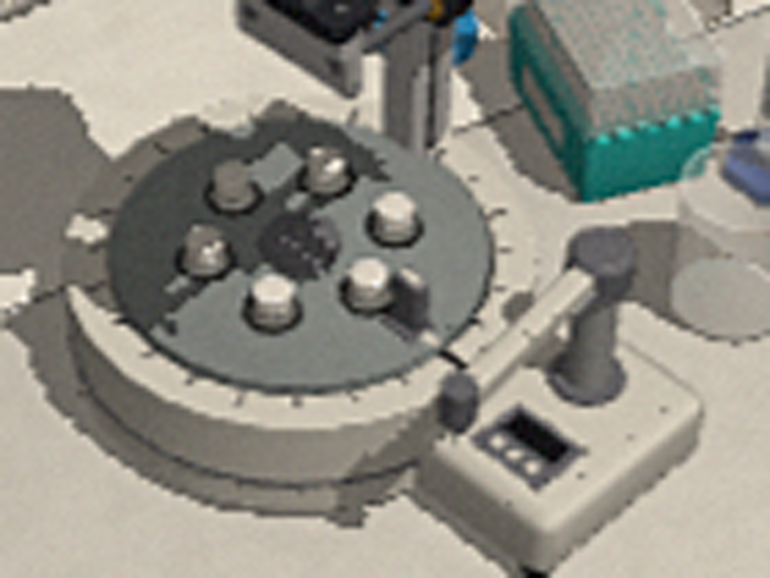

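The carousel is lined up: the mark ends near (438,346) and meets the start line at (445,350), with all vials seated. I'll move over to the outer side of the needle bar.

>>> carry_out:
  rows: [0,0,0.08,0.005,-0.06,0.02,0,0,0,0.08,0.01,-0.14,0.02,0,0,0,0.08,0.02,-0.236,0.02,0,0,0,0.08,0.02,-0.236,0,0,0,0,0.08,0.02,-0.236,-0.07,0,0,0,0.08,0.02,-0.236,-0.12,0,0,0,0.08,0.02,-0.236,-0.156,0,0,0,0.08,0.02,-0.236,-0.156,0]

```text
time: 12.15
eef_pos: [0.5838, -0.157, 0.1221]
ee_rot: [[-0.347, 0.938, -0.003], [0.938, 0.347, 0.0], [0.001, -0.002, -1.0]]
ft_force: [0.7, 0.0, 0.9]
opening: 0.007
grasp_force: 0.0
```

```bash
python3 nd.py 200.5:.03 200.5:.022 198:.018 193:.018 188:.018 183:.018 178:.018 173:.018 168:.018 163:.018 158:.018 153:.018
```

```text
now [ 0.58376268 -0.15704017  0.12209418] yaw 20.314652577519936 f [0.69236429 0.0349438  0.9110521 ]
200.5 0.03 rz 0.003 dxy -0.0044 0.0138 [ 0.58157245 -0.15011676] dz -0.000
200.5 0.022 rz 0.003 dxy -0.0100 0.0288 [ 0.57877079 -0.14262338] dz -0.000
198.0 0.018 rz -0.039 dxy -0.0166 0.0424 [ 0.57547778 -0.13584038] dz -0.000
193.0 0.018 rz -0.122 dxy -0.0233 0.0550 [ 0.57209951 -0.12953475] dz -0.000
188.0 0.018 rz -0.205 dxy -0.0290 0.0682 [ 0.56928367 -0.12295867] dz -0.000
183.0 0.018 rz -0.289 dxy -0.0334 0.0818 [ 0.56705168 -0.11616221] dz -0.000
178.0 0.018 rz -0.372 dxy -0.0367 0.0957 [ 0.56542054 -0.10919708] dz -0.000
173.0 0.018 rz -0.455 dxy -0.0387 0.1098 [ 0.56440266 -0.10211628] dz -0.000
168.0 0.018 rz -0.539 dxy -0.0395 0.1241 [ 0.56400578 -0.09497372] dz -0.000
163.0 0.018 rz -0.622 dxy -0.0391 0.1384 [ 0.56423293 -0.08782375] dz -0.000
158.0 0.018 rz -0.705 dxy -0.0374 0.1526 [ 0.56508237 -0.08072078] dz -0.000
153.0 0.018 rz -0.789 dxy -0.0344 0.1666 [ 0.56654765 -0.07371888] dz -0.000
```

>>> carry_out:
  rows: [0,0,0,-0.0044,0.0138,0,0,0,0,0,-0.01,0.0288,0,0,0,0,-0.039,-0.0166,0.0424,0,0,0,0,-0.122,-0.0233,0.055,0,0,0,0,-0.205,-0.029,0.0682,0,0,0,0,-0.289,-0.0334,0.0818,0,0,0,0,-0.372,-0.0367,0.0957,0,0,0,0,-0.455,-0.0387,0.1098,0,0,0,0,-0.539,-0.0395,0.1241,0,0,0,0,-0.622,-0.0391,0.1384,0,0,0,0,-0.705,-0.0374,0.1526,0,0,0,0,-0.789,-0.0344,0.1666,0,0]

```text
time: 13.65
eef_pos: [0.5675, -0.0735, 0.1242]
ee_rot: [[0.457, 0.889, 0.001], [0.889, -0.457, 0.0], [0.001, 0.001, -1.0]]
ft_force: [0.3, -1.8, 0.8]
opening: 0.004
grasp_force: 0.5
```

```bash
python3 nd.py 150:.018 147:.018 144:.018 142:.018 140:.018 138:.018 136:.018 134:.018 132:.018
```

```text
now [ 0.56746771 -0.07353304  0.12424912] yaw -27.194716368388175 f [ 0.32869266 -1.81357238  0.75546062]
150.0 0.018 rz -0.047 dxy 0.0005 0.0079 [ 0.56771797 -0.06958846] dz -0.004
147.0 0.018 rz -0.097 dxy 0.0033 0.0160 [ 0.56910285 -0.06552495] dz -0.004
144.0 0.018 rz -0.147 dxy 0.0065 0.0240 [ 0.57069851 -0.06153949] dz -0.004
142.0 0.018 rz -0.180 dxy 0.0088 0.0292 [ 0.57187723 -0.05893128] dz -0.004
140.0 0.018 rz -0.213 dxy 0.0114 0.0343 [ 0.57314627 -0.05636579] dz -0.004
138.0 0.018 rz -0.247 dxy 0.0141 0.0394 [ 0.57450406 -0.05384616] dz -0.004
136.0 0.018 rz -0.280 dxy 0.0170 0.0443 [ 0.57594897 -0.05137545] dz -0.004
134.0 0.018 rz -0.313 dxy 0.0200 0.0492 [ 0.57747921 -0.04895667] dz -0.004
132.0 0.018 rz -0.347 dxy 0.0233 0.0539 [ 0.57909294 -0.04659276] dz -0.004
```

>>> carry_out:
  rows: [0,0,-0.047,0.0005,0.0079,-0.001,0,0,0,-0.097,0.0033,0.016,-0.002,0,0,0,-0.147,0.0065,0.024,-0.002,0,0,0,-0.18,0.0088,0.0292,-0.002,0,0,0,-0.213,0.0114,0.0343,-0.002,0,0,0,-0.247,0.0141,0.0394,-0.002,0,0,0,-0.264,0.0155,0.0418,-0.002,0]

```text
time: 14.52
eef_pos: [0.5751, -0.0532, 0.1225]
ee_rot: [[0.682, 0.732, -0.0], [0.732, -0.682, 0.0], [-0.0, -0.0, -1.0]]
ft_force: [-1.4, 0.0, 1.0]
opening: 0.004
grasp_force: 0.5
```

>>> carry_out:
  rows: [0,0,-0.016,0.0015,0.0025,0,0,0,0,-0.033,0.003,0.005,0,0,0,0,-0.033,0.003,0.005,0,0]

```text
time: 14.9
eef_pos: [0.5767, -0.0508, 0.1225]
ee_rot: [[0.706, 0.709, 0.0], [0.709, -0.706, 0.0], [0.0, 0.0, -1.0]]
ft_force: [0.5, -0.2, -0.3]
opening: 0.004
grasp_force: 0.0
```

```bash
python3 nd.py 134:.018 132:.018 130:.018
```

```text
now [ 0.57670631 -0.05076228  0.12245408] yaw -44.88185906832423 f [ 0.54581332 -0.23529767 -0.26149555]
134.0 0.018 rz -0.019 dxy 0.0015 0.0036 [ 0.57747921 -0.04895667] dz -0.001
132.0 0.018 rz -0.052 dxy 0.0048 0.0083 [ 0.57909294 -0.04659276] dz -0.001
130.0 0.018 rz -0.085 dxy 0.0082 0.0130 [ 0.58078819 -0.04428662] dz -0.001
```

>>> carry_out:
  rows: [0,0,-0.019,0.0015,0.0036,0,0,0,0,-0.035,0.003,0.0058,0,0,0,0,-0.035,0.003,0.0058,0,0]

```text
time: 15.28
eef_pos: [0.5782, -0.0478, 0.1225]
ee_rot: [[0.731, 0.682, 0.0], [0.682, -0.731, 0.0], [0.0, 0.0, -1.0]]
ft_force: [-0.8, 0.5, 0.2]
opening: 0.005
grasp_force: 0.0
```

>>> carry_out:
  rows: [0,0,0,0.0018,0.0025,0,0,0,0,0,0.0018,0.0025,0,0]

```text
time: 15.52
eef_pos: [0.5791, -0.0466, 0.1225]
ee_rot: [[0.731, 0.683, 0.0], [0.683, -0.731, 0.0], [0.0, -0.0, -1.0]]
ft_force: [-0.3, -0.8, 0.4]
opening: 0.004
grasp_force: 0.0
```

>>> carry_out:
  rows: [0,0,0,0.0018,0.0025,0,0,0,0,0,0.0036,0.005,0,0]

```text
time: 15.78
eef_pos: [0.5797, -0.0458, 0.1224]
ee_rot: [[0.732, 0.682, -0.002], [0.682, -0.732, -0.001], [-0.002, -0.0, -1.0]]
ft_force: [-10.4, -11.0, 9.8]
opening: 0.001
grasp_force: 7.7
```

>>> carry_out:
  rows: [0,0,0,0.0018,0.0025,0,0,0,0,0,0.0018,0.0025,0,0]

```text
time: 16.02
eef_pos: [0.5797, -0.0458, 0.1224]
ee_rot: [[0.733, 0.681, -0.003], [0.681, -0.733, -0.002], [-0.004, -0.001, -1.0]]
ft_force: [-13.6, -13.2, 11.9]
opening: 0.005
grasp_force: 9.3
```

The bar is hard against its stop: the force rose to about 19 N in the horizontal plane while the position stayed put. I'll back off and lift away.

>>> carry_out:
  rows: [0,0,0,-0.01,-0.01,0,0,0,0,0,-0.035,-0.035,0,0,0,0,0,-0.05,-0.06,0,0,0,0,0,-0.05,-0.06,0.1,0,0,0,0,-0.05,-0.06,0.2,0,0,0,0,-0.1,-0.16,0.35,0,0,0,0,-0.1,-0.26,0.5,0,0,0,0,-0.1,-0.36,0.5,0,0,0,0,-0.1,-0.46,0.5,0,0,0,0,-0.1,-0.56,0.5,0,0,0,0,-0.1,-0.56,0.5,0,0,0,0,-0.1,-0.56,0.5,0]

```text
time: 17.52
eef_pos: [0.5311, -0.3235, 0.3721]
ee_rot: [[0.732, 0.681, -0.0], [0.681, -0.732, 0.0], [-0.0, -0.001, -1.0]]
ft_force: [-0.1, 0.7, -0.2]
opening: 0.003
grasp_force: 0.0
```

Run:
```python
from h import *
snap('top','t6');snap('scene','s6')
a=cv2.imread('pics/t6.png')[150:240,255:365];b=cv2.imread('pics/s6.png')[140:245,260:400]
f=lambda i:cv2.resize(i,(400,300),interpolation=cv2.INTER_CUBIC)
cv2.imwrite('pics/c6.png',np.hstack([f(a),f(b)]))
print(ctrl.get_obs()['time'])
```

```text
17.625
```

View pics/c6.png

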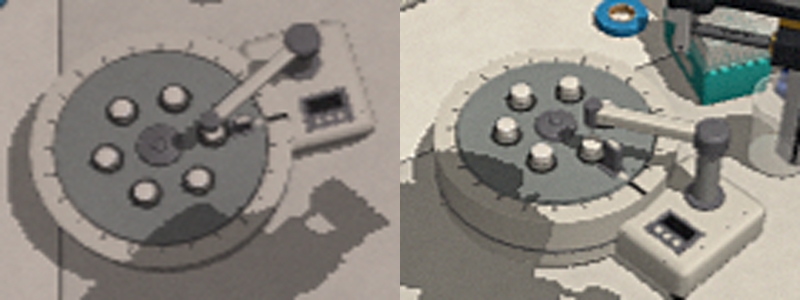

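The needle holder sits over vial 1 at about (210,122) in the top half. The tab at (243,123), the mark and the start line at (272,118) are in one line, and the vials are seated. I'll hand the job in.

```bash
python3 -c "
from plant import ctrl
print(ctrl.job_done())"
```

```text
the job is handed in; nothing more can be done
None
```

I handed the job in at about 17.6 s: the carousel is lined up with the start line to within about 2 mm by the camera, the needle arm is against its stop over vial 1, and the arm is clear; the result of the judging was not shown.

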